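Make up two repair kits from the bench stock

TASK

Make up the two repair kits: the hose coupler, the pipe tee and the long socket go into the three-bay tray, and the pipe plug and the short wide socket into the two-bay tray, one thing to a bay, each standing upright on the bay's floor just as it stands on the bench now. Set each thing down rather than dropping it, and leave the small socket and the pipe elbow where they stand.

Things in the scene. Friction and masses are not known exactly. Their poses are not given: they have to be found in the camera images.
- tray3: White plastic kit tray with THREE equal square bays in one row, outside 275 x 95 mm, 20 mm high; floor 5 mm thick, walls and dividers 5 mm thick. Fixed to the bench. Origin at the centre of its underside; x along the row, y across it, z up. Bay centres at x = -90, 0 and +90 mm, y = 0; each bay is about 85 x 85 mm inside, open at the top. It lies on one side of the stock, left or right, turned a little (up to 17 degrees).
- tray2: White plastic kit tray with TWO equal square bays in one row, outside 185 x 95 mm, otherwise like the other tray (20 mm high, floor, walls and divider 5 mm, fixed). Origin at the centre of its underside; x along the row, z up. Bay centres at x = -45 and +45 mm, y = 0; each about 85 x 85 mm inside. It lies on the other side of the stock.
- coupler: Air-hose coupler plug standing upright, 75 mm tall, about 0.25 kg: round brass foot 40 mm across up to 22 mm, steel hexagon 34 mm across flats from 22 to 36 mm, then a slim round steel stem 20 mm across up to the top, with two dark ridges 23 mm across. The stem is the easy place to grip. Origin at the centre of its underside, z up the stem.
- tee: Grey steel pipe tee resting on its run, branch pointing up, about 0.25 kg: the run is a straight bar 68 mm long (x), 32 mm wide (y) and 34 mm high, with a round branch 26 mm across (rim 32 mm) rising from its MIDDLE to 60 mm height, dark bore on top. Origin at the centre of its underside, x along the run, z up the branch. Best gripped across the run, fingers closing along y.
- long_socket: Long round steel wrench socket standing upright, 36 mm across, 75 mm tall, hollow at the top, with a dark band; about 0.25 kg. Origin at the centre of its underside, z up.
- wide_socket: Short wide round steel wrench socket standing upright, 54 mm across, 46 mm tall, hollow at the top, with a dark band; about 0.28 kg. Origin at the centre of its underside, z up.
- plug: Steel pipe plug standing on its hexagon, about 0.28 kg: hexagon 46 mm across flats (53 mm across corners), 22 mm high, with a solid square head 26 x 26 mm above it up to 56 mm. Grip it by the square head, whose flats face along x and y. Origin at the centre of its underside, z up.
- small_socket: Small round steel wrench socket, not wanted: standing upright, 24 mm across, 42 mm tall, hollow at the top, with a dark band. Origin at the centre of its underside, z up.
- elbow: Grey steel pipe elbow, not wanted: like the tee but shorter and with its round upright leg (26 mm, rim 32 mm, 60 mm high) near one END of the level bar; bar 59 mm long (x from -25 to +34 mm), 32 mm wide, 34 mm high; the upright leg stands at x = -10 mm. Origin on its underside, x along the bar, z up.
Things that resemble listed ones, but are neither listed nor needed, are in the scene too. What is shaped like the elbow but blue is not meant.

How it is judged:
At the end, for the whole second after the job is handed in: Each thing stands in its kit's tray, one to a bay: origin within 36 mm of the bay centre along and across the row and under 10 mm above the tray's underside, upright to 0.12 rad, released, at rest; small socket and elbow upright, within 25 mm of their start ((x of coupler in the frame of tray3 between -0.126 and -0.054 m or x of coupler in the frame of tray3 between -0.036 and 0.036 m or x of coupler in the frame of tray3 between 0.054 and 0.126 m) and y of coupler in the frame of tray3 between -0.036 and 0.036 m and z of each of coupler, tee, long_socket in the frame of tray3 below 0.01 m and angle between each of coupler, tee, long_socket, plug, wide_socket, small_socket, elbow's own z axis and vertical below 0.12 rad and linear speed of each of coupler, tee, long_socket, plug, wide_socket below 0.02 m/s and angular speed of each of coupler, tee, long_socket, plug, wide_socket below 0.2 rad/s and contact force between the fingers and coupler below 0.1 N and (x of tee in the frame of tray3 between -0.126 and -0.054 m or x of tee in the frame of tray3 between -0.036 and 0.036 m or x of tee in the frame of tray3 between 0.054 and 0.126 m) and y of tee in the frame of tray3 between -0.036 and 0.036 m and contact force between the fingers and tee below 0.1 N and (x of long_socket in the frame of tray3 between -0.126 and -0.054 m or x of long_socket in the frame of tray3 between -0.036 and 0.036 m or x of long_socket in the frame of tray3 between 0.054 and 0.126 m) and y of long_socket in the frame of tray3 between -0.036 and 0.036 m and contact force between the fingers and long_socket below 0.1 N and (x of coupler in the frame of tray3 between -0.126 and -0.054 m or x of tee in the frame of tray3 between -0.126 and -0.054 m or x of long_socket in the frame of tray3 between -0.126 and -0.054 m) and (x of coupler in the frame of tray3 between -0.036 and 0.036 m or x of tee in the frame of tray3 between -0.036 and 0.036 m or x of long_socket in the frame of tray3 between -0.036 and 0.036 m) and (x of coupler in the frame of tray3 between 0.054 and 0.126 m or x of tee in the frame of tray3 between 0.054 and 0.126 m or x of long_socket in the frame of tray3 between 0.054 and 0.126 m) and (x of plug in the frame of tray2 between -0.081 and -0.009 m or x of plug in the frame of tray2 between 0.009 and 0.081 m) and y of plug in the frame of tray2 between -0.036 and 0.036 m and z of each of plug, wide_socket in the frame of tray2 below 0.01 m and contact force between the fingers and plug below 0.1 N and (x of wide_socket in the frame of tray2 between -0.081 and -0.009 m or x of wide_socket in the frame of tray2 between 0.009 and 0.081 m) and y of wide_socket in the frame of tray2 between -0.036 and 0.036 m and contact force between the fingers and wide_socket below 0.1 N and (x of plug in the frame of tray2 between -0.081 and -0.009 m or x of wide_socket in the frame of tray2 between -0.081 and -0.009 m) and (x of plug in the frame of tray2 between 0.009 and 0.081 m or x of wide_socket in the frame of tray2 between 0.009 and 0.081 m) and distance of each of small_socket, elbow from where it was at the start of the episode below 0.025 m); the robot touches nothing.
It fails at once if one of the things was dropped from a height ((linear speed of coupler above 0.9 m/s and contact force between each of the arm, the fingers and coupler below 0.05 N) or (linear speed of tee above 0.9 m/s and contact force between each of the arm, the fingers and tee below 0.05 N) or (linear speed of long_socket above 0.9 m/s and contact force between each of the arm, the fingers and long_socket below 0.05 N) or (linear speed of plug above 0.9 m/s and contact force between each of the arm, the fingers and plug below 0.05 N) or (linear speed of wide_socket above 0.9 m/s and contact force between each of the arm, the fingers and wide_socket below 0.05 N)).
It fails at once if the small socket, which is not wanted, was shifted or knocked over (distance of small_socket from where it was at the start of the episode above 0.025 m or angle between small_socket's own z axis and vertical above 0.5 rad).
It fails at once if the elbow, which is not wanted, was shifted or knocked over (distance of elbow from where it was at the start of the episode above 0.025 m or angle between elbow's own z axis and vertical above 0.5 rad).
It also fails if it takes over 128 s, if anything falls off the work surface, if the arm or the gripper's body presses on something with over 40 N, if the wrist force passes 120 N, or if a joint passes its speed limit or range.

ROBOT

A 6-joint arm with a two-finger parallel gripper is mounted at the origin on the work surface. World frame = base frame: x ahead of the robot, y to its left, z up, the work surface at z = 0. Lengths are in m, angles in rad, forces in N, time in s.
With the tool pointing down it reaches from about 0.25 to 0.775 m from the base axis. Payload 4 kg.
Tool frame: the origin (TCP) lies between the finger pads; the fingertips stand 19 mm ahead of it and the grasp point (between the pads) is the TCP (robot.tip_reach is the y of the fingertips in the tool frame, in m); y points along the fingers, x is the direction in which the jaws open and shut, and the axes are right-handed (so a half turn about y gives the same grasp; the last joint's range is limited). The gripper opens to 94 mm and grips with 3 to 60 N. Pads are 16 mm wide; open, the fingers measure 119 mm over their backs; the gripper's body (75 mm by 177 mm) begins 78 mm behind the grasp point.
Start: joints at [1.222, 0.087, 1.371, -0, 1.684, -0.103], TCP at [0.134, 0.533, 0.225] pointing down, gripper open.
Joint ranges: [-3.1, 3.1], [-0.76, 2.03], [0.27, 2.55], [-1.08, 4.22], [0.17, 2.65], [-2.57, 2.57]. Speed limits (rad/s): [2.79, 2.79, 3.14, 3.14, 3.14, 3.14].

INTERFACE

Orientations are given as [roll, pitch, yaw] about the fixed x, y, z axes, in that order (R = Rz(yaw) Ry(pitch) Rx(roll)).
In Python, from bench import robot, imaging, order gives the robot as it stands.
- The arm moves only by the tool send_rows, never from a script. Its argument "moves" is text: rows parted by semicolons, each of 5 numbers parted by spaces: the gripper's target within -1 to 1 (shut at 1, half-way at 0, fully open at -1), then the shift along the tool's x, y, z in m, then the turn about the tool's y in degrees. In form: fingers tx ty tz roll; .... A call has exactly 10 rows; each row shifts and turns the commanded pose from where the row before left it, along the tool's axes as they then stand; what a row does not reach is not made up. A row lasts 1/12 s, in which the tool goes at most 41.7 mm and 7.16 degrees, less where a joint would pass 70% of its speed; a pose out of reach is approached as far as the arm can. A call with a gripper value outside its range is refused whole. The fingers move at their own pace and stop on an object; the grip force is fixed at half the most. Time passes only in rows, so rows that do not move let the fingers close, or fill a call up. It gives the time, the measured TCP pose, the force and the opening at its end, in the units of the state.
- robot.get_obs(): the state, without advancing time (a new reading comes with each control period).
- imaging.snapshot(name): name is "side" or "top" or "wrist"; returns a dict with "image" (420x560x3 uint8, red, green, blue), "mtx" (3x3 intrinsics, pixels), "R" (3x3) and "t" (3): a world point X has camera coordinates R X + t. Camera axes: x right, y down, z forward; pixel columns grow to the right and rows downward; lengths in m; the calibration is good to about 2 mm. A picture is of the moment at which its call begins. There is no depth.
- order.close_job(): hands the job in, once; it reports no verdict.
Trained networks look in a picture, given as the dict that the camera call returned (one of the last four; its "shot" number tells which), for a name from the list of things; names that differ only in an ending like _2 or _b are one class to them, and where a whole thing is asked for, a point or a joint stands for the part that bears it (a point fixed in the world has none). Each returns a list of dicts, best first, with "conf" (0 to 1); they miss things now and then, are a little off and sometimes report something else, mostly with a low value. They report only what shows in the picture. A call takes as long as a camera call. They do not tell look-alikes from the thing itself.
- imaging.recognise(picture, target): "centre" ([column, row] in pixels, amid what is visible of it).
- imaging.landmark_of(picture, target): "centre" ([column, row] in pixels: a listed point, or the origin of a listed thing).
The state is a dict: "time": time; "joint_positions": joint angles; "qvel": joint speeds; "joint_torque": joint torques, N m; "tool_pos": TCP position; "ee_rot": TCP orientation; "wrist_force": force on the tool from outside, world axes, zero at the start; "wrist_torque": the same for the moment, N m; "width": finger opening in m.
Only numpy, scipy, OpenCV 4.12 (cv2) and the standard library are available. Lean on these libraries where they do the work, as an engineer would, in place of code of your own. Each camera call takes 0.05 s, during which the arm holds its last target.

## Working session

There is one attempt and no reset: what is moved stays moved. The work goes in short steps, Python scripts to look and compute and a tool call to move; the robot and the scene stay as the last step left them, time stands still between calls to the robot, and variables do not carry over. Pictures are saved under pics/ and viewed, and the job is handed in when it is done.

Besides the shell and the picture viewer there is one more tool, called after "Request:" by a JSON object that holds its "fn" and its "kwargs", one argument or row to a line. send_rows: Moves the arm, as the interface text tells. Its arguments: {"type":"object","properties":{"moves":{"type":"string"}},"required":["moves"]}

```bash
ls; mkdir -p pics; python3 - <<'E'
from bench import robot, imaging, order
import cv2
o=robot.get_obs()
for k,v in o.items(): print(k,v)
for n in ["side","top","wrist"]:
    s=imaging.snapshot(n); cv2.imwrite(f"pics/{n}0.png",s["image"][:,:,::-1]); print(n,s["mtx"].tolist(),s["R"].round(4).tolist(),s["t"].round(4).tolist())
E
```

```text
pics
time 0.0
joint_positions [ 1.22190867e+00  8.79244908e-02  1.37221663e+00 -1.28348505e-05
  1.68359287e+00 -1.03095278e-01]
qvel [-1.26493678e-04  3.68884254e-04 -6.52916928e-04  2.25316552e-03
 -1.47893674e-05  1.16666670e-03]
joint_torque [-1.78230803e-03 -3.40198731e+01 -3.02420712e+01  7.16372626e-02
  3.33174190e-02 -1.45015206e-04]
tool_pos [0.13366396 0.53299844 0.22333989]
ee_rot [-1.57058864  0.00213128  1.32500274]
wrist_force [-0.25793715 -0.70465159  0.07227566]
wrist_torque [-0.00211225 -0.01851744 -0.00825166]
width 0.09408446118407943
side [[441.4950516655727, 0.0, 283.3267286297751], [0.0, 441.4950516655727, 209.56930119588006], [0.0, 0.0, 1.0]] [[-0.9596, -0.2812, -0.013], [-0.1474, 0.5412, -0.8278], [0.2398, -0.7925, -0.5608]] [0.5168, 0.1073, 0.7949]
top [[390.4978672007949, 0.0, 283.17541093943976], [0.0, 390.4978672007949, 208.5275377716755], [0.0, 0.0, 1.0]] [[-0.0274, -0.9996, -0.0034], [-0.9979, 0.0275, -0.0579], [0.058, 0.0018, -0.9983]] [-0.0221, 0.57, 1.0497]
wrist [[329.6092207718139, 0.0, 282.5880030023495], [0.0, 329.6092207718139, 208.84308146067696], [0.0, 0.0, 1.0]] [[0.2426, 0.9701, -0.0015], [0.934, -0.2331, 0.2709], [0.2624, -0.0671, -0.9626]] [-0.5497, -0.0277, 0.3918]
```

View pics/top0.png

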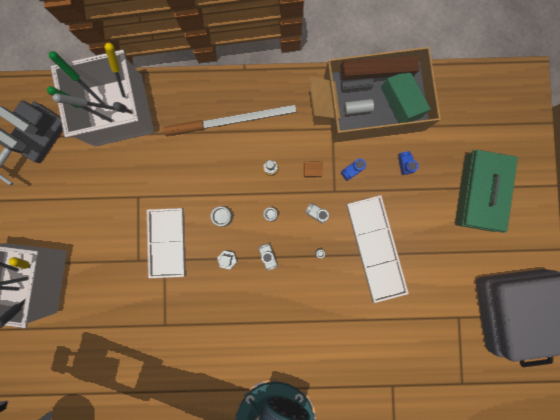

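View pics/side0.png

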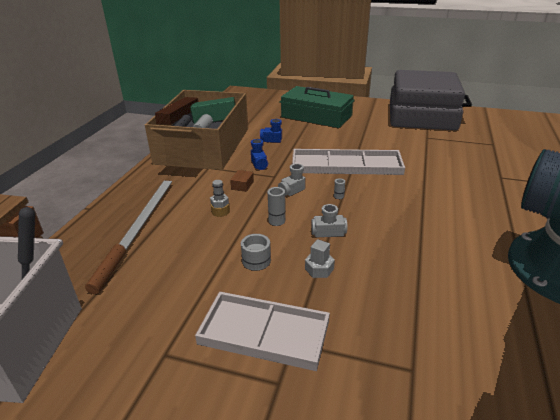

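View pics/wrist0.png

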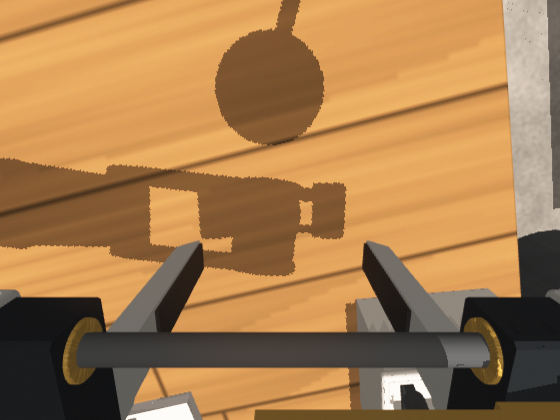

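```bash
cat > h.py <<'E'
from bench import robot, imaging, order
import cv2, numpy as np
def proj(s,X):
    c=(s["R"]@np.atleast_2d(X).T).T+s["t"]; p=(s["mtx"]@c.T).T; return p[:,:2]/p[:,2:]
def onplane(s,uv,z):
    d=s["R"].T@np.linalg.inv(s["mtx"])@np.array([uv[0],uv[1],1.]); o=-s["R"].T@s["t"]
    return o+d*(z-o[2])/d[2]
def tri(ss,uvs):
    A=[];b=[]
    for s,uv in zip(ss,uvs):
        d=s["R"].T@np.linalg.inv(s["mtx"])@np.array([uv[0],uv[1],1.]); d/=np.linalg.norm(d); o=-s["R"].T@s["t"]
        P=np.eye(3)-np.outer(d,d); A.append(P); b.append(P@o)
    X=np.linalg.lstsq(np.vstack(A),np.hstack(b),rcond=None)[0]
    return X,[ (proj(s,X)[0]-uv).round(1).tolist() for s,uv in zip(ss,uvs)]
def crop(s,name,x0,y0,x1,y1):
    im=s["image"][y0:y1,x0:x1,::-1]; f=min(800/(x1-x0),600/(y1-y0))
    cv2.imwrite(f"pics/{name}.png",cv2.resize(im,None,fx=f,fy=f,interpolation=cv2.INTER_CUBIC)); print(name,"scale",f)
E
python3 - <<'E'
from h import *
t=imaging.snapshot("top"); s=imaging.snapshot("side")
crop(t,"topc",140,145,420,310); crop(s,"sidec",190,120,420,370)
names="coupler tee long_socket wide_socket plug small_socket elbow tray3 tray2".split()
for n in names:
    a=imaging.landmark_of(t,n); b=imaging.landmark_of(s,n)
    f=lambda L:[(np.round(d["centre"],1).tolist(),round(d["conf"],2)) for d in L]
    print(n,f(a),f(b))
    for d in a[:3]:
        print("   z0:",onplane(t,d["centre"],0).round(4))
        for e in b[:3]:
            X,r=tri([t,s],[d["centre"],e["centre"]]); 
            if np.abs(r).max()<4: print("   tri",X.round(4),r)
E
```

```text
topc scale 2.857142857142857
sidec scale 2.4
coupler [([380.1, 246.4], 0.71), ([320.2, 214.9], 0.48), ([272.0, 169.4], 0.46), ([269.6, 212.6], 0.34)] [([217.8, 211.0], 0.66)]
   z0: [ 0.4583 -0.3018  0.    ]
   z0: [ 0.5497 -0.1398  0.    ]
   z0: [ 0.6803 -0.0096  0.    ]
   tri [ 0.6852 -0.0078 -0.0017] [[-0.7, -1.6], [2.3, 0.2]]
tee [([266.9, 254.6], 0.54)] [([323.6, 232.9], 0.93)]
   z0: [0.4443 0.0105 0.    ]
   tri [4.473e-01 1.120e-02 3.000e-04] [[-0.3, -1.1], [1.5, -0.0]]
long_socket [([318.2, 252.3], 0.67), ([268.6, 214.5], 0.54)] []
   z0: [ 0.4468 -0.1309  0.    ]
   z0: [0.5547 0.0031 0.    ]
wide_socket [([224.3, 218.8], 0.83), ([266.4, 255.3], 0.51)] [([257.3, 257.0], 0.7)]
   z0: [0.5461 0.126  0.    ]
   tri [0.5489 0.1259 0.0073] [[-0.4, -1.1], [1.7, 0.1]]
   z0: [0.4424 0.012  0.    ]
plug [([229.0, 260.5], 0.7)] [([318.6, 268.3], 0.61)]
   z0: [0.431  0.1152 0.    ]
   tri [ 0.434   0.1161 -0.0016] [[-0.3, -1.1], [1.7, 0.0]]
small_socket [([319.0, 253.8], 0.46)] [([341.4, 196.8], 0.45)]
   z0: [ 0.4426 -0.1329  0.    ]
   tri [ 0.4412 -0.1333 -0.001 ] [[0.1, 0.5], 
[... 325 characters left out ...]
088] [[0.3, 1.2], [-1.4, -0.0]]
   z0: [ 0.6758 -0.38    0.    ]
   tri [ 0.6751 -0.3808 -0.0018] [[0.1, 0.3], [-0.4, -0.0]]
tray3 [([377.3, 247.7], 0.57), ([166.7, 239.4], 0.57)] [([260.7, 332.8], 0.93), ([345.9, 165.8], 0.57)]
   z0: [ 0.455  -0.2939  0.    ]
   tri [ 0.4555 -0.2956 -0.0079] [[-0.1, -0.3], [0.4, -0.0]]
   z0: [0.4936 0.2862 0.    ]
   tri [ 0.4925  0.2866 -0.0024] [[0.1, 0.4], [-0.7, -0.0]]
tray2 [([377.3, 247.7], 0.57), ([166.7, 239.4], 0.57)] [([260.7, 332.8], 0.93), ([345.9, 165.8], 0.57)]
   z0: [ 0.455  -0.2939  0.    ]
   tri [ 0.4555 -0.2956 -0.0079] [[-0.1, -0.3], [0.4, -0.0]]
   z0: [0.4936 0.2862 0.    ]
   tri [ 0.4925  0.2866 -0.0024] [[0.1, 0.4], [-0.7, -0.0]]
```

View pics/topc.png

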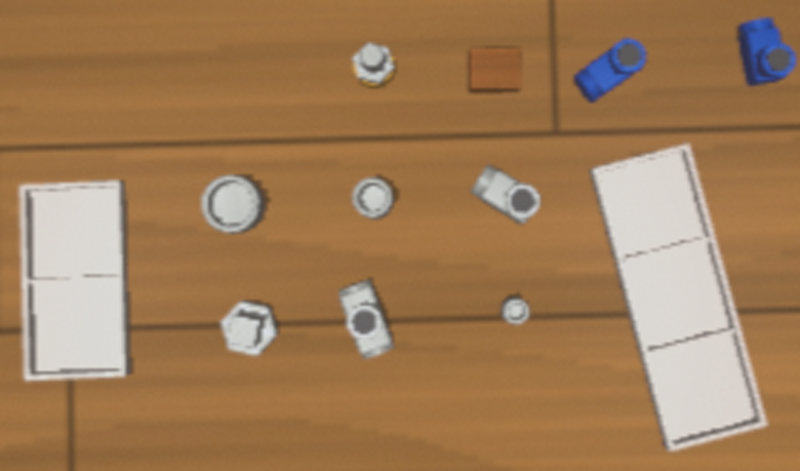

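View pics/sidec.png

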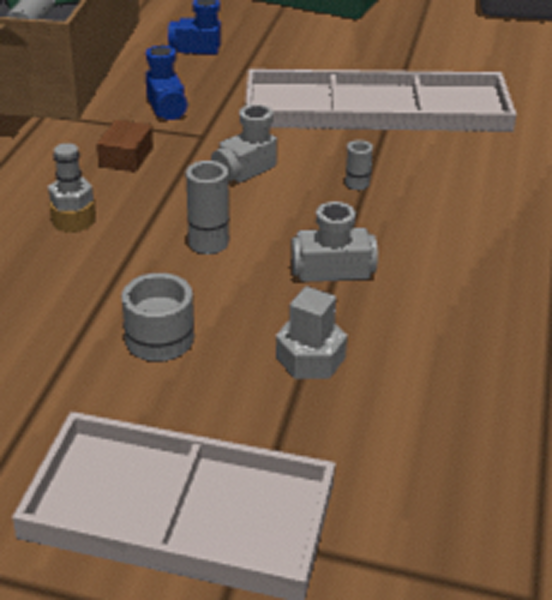

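```bash
python3 - <<'E'
from h import *
t=imaging.snapshot("top"); s=imaging.snapshot("side")
g=lambda p,o,f:[p[0]/f+o[0]-0.3,p[1]/f+o[1]-0.3]
T=lambda p:g(p,(140,145),2.857); S=lambda p:g(p,(190,120),2.4)
for n,a,b in [("coupler",(371,54),(67,152)),("long",(373,197),(208,173)),("wide",(233,203),(158,291)),("plug",(243,328),(314,303)),("tee",(364,322),(336,213)),("elbow",(522,202),(257,115)),("small",(516,309),(360,147))]:
    X,r=tri([t,s],[T(a),S(b)]); print(n,X.round(4),r)
from scipy.optimize import least_squares
for n,L,cs in [("tray2",.185,[(20,185),(122,181),(130,375),(27,380)]),("tray3",.275,[(592,170),(688,145),(767,424),(671,450)])]:
    P=np.array([onplane(t,T(c),.02) for c in cs]); 
    loc=np.array([(L/2,.0475),(L/2,-.0475),(-L/2,-.0475),(-L/2,.0475)])
    def f(q): c,s_=np.cos(q[2]),np.sin(q[2]); return (loc@np.array([[c,s_],[-s_,c]])+q[:2]-P[:,:2]).ravel()
    q=least_squares(f,[*P[:,:2].mean(0),0]); print(n,q.x.round(4),(q.fun*1000).round(1), np.linalg.norm(np.diff(P,axis=0),axis=1))
crop(t,"plugz",205,240,247,280); crop(t,"teez",247,237,289,277)
crop(s,"plugs",300,235,340,280); crop(s,"tees",305,200,350,240)
E
cd pics; python3 -c "
import cv2,numpy as np
a=[cv2.resize(cv2.imread(f+'.png'),(400,300)) for f in ['plugz','teez','plugs','tees']]
cv2.imwrite('quad.png',np.vstack([np.hstack(a[:2]),np.hstack(a[2:])]))"
```

```text
coupler [ 0.6835 -0.0059  0.0712] [[0.1, 0.3], [-0.4, -0.0]]
long [ 0.5536 -0.0041  0.0717] [[0.0, 0.0], [-0.0, -0.0]]
wide [0.5531 0.1271 0.0454] [[-0.0, -0.1], [0.1, 0.0]]
plug [0.4363 0.1186 0.0522] [[0.1, 0.5], [-0.7, -0.0]]
tee [0.4409 0.0075 0.0587] [[-0.0, -0.1], [0.2, -0.0]]
elbow [ 0.5465 -0.1402  0.0561] [[-0.1, -0.2], [0.2, 0.0]]
small [ 0.4467 -0.1332  0.0401] [[0.1, 0.3], [-0.3, 0.0]]
tray2 [0.4852 0.2826 0.0261] [-0.3 -1.4  1.1  1.  -0.2  1.4 -0.6 -0.9] [0.09735777 0.18371519 0.09734872]
tray3 [ 0.4541 -0.2896  0.2355] [ 0.7  0.2  1.5  0.2 -0.9 -0.8 -1.4  0.5] [0.0947701  0.27238685 0.09364276]
plugz scale 15.0
teez scale 15.0
plugs scale 13.333333333333334
tees scale 15.0
```

View pics/plugz.png

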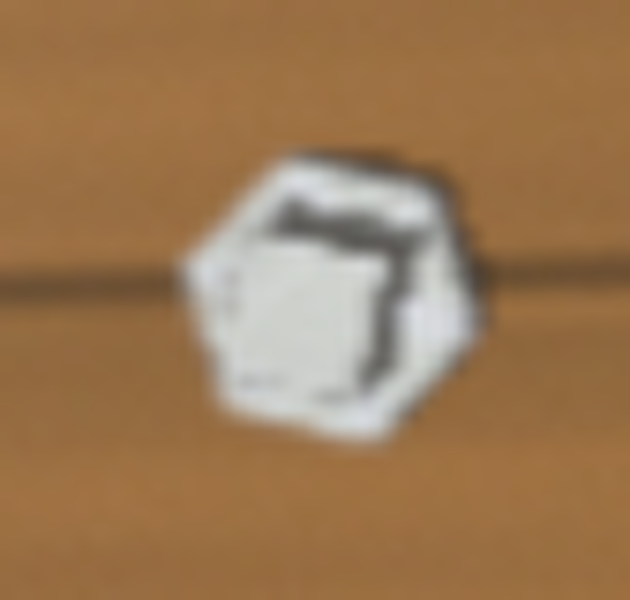

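View pics/teez.png

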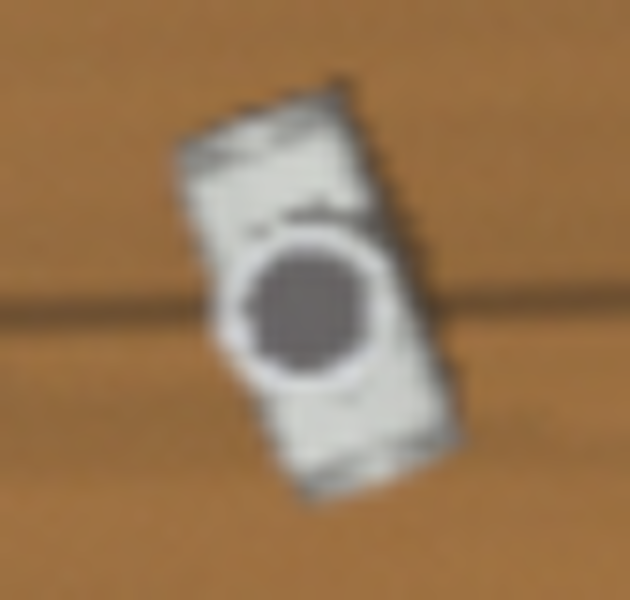

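View pics/plugs.png

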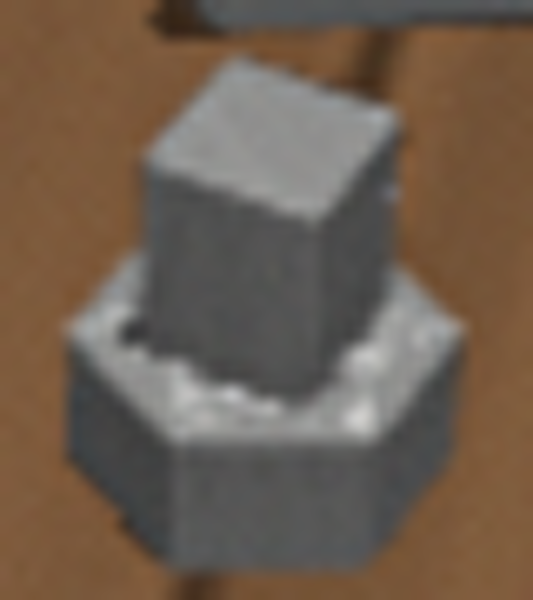

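```bash
python3 - <<'E'
from h import *
t=imaging.snapshot("top"); s=imaging.snapshot("side")
P=np.array([onplane(s,(300+a/13.333-.46,235+b/13.333-.46),.056) for a,b in [(238,58),(398,115),(318,218),(148,155)]])
print(P.round(4),P.mean(0)); d=np.diff(np.vstack([P,P[:1]]),axis=0); print(np.degrees(np.arctan2(d[:,1],d[:,0])),np.linalg.norm(d,axis=1))
P=np.array([onplane(t,(205+a/15-.46,240+b/15-.46),.056) for a,b in [(238,240),(388,258),(365,392),(222,385)]])
print("plug top",P.mean(0)); d=np.diff(np.vstack([P,P[:1]]),axis=0); print(np.degrees(np.arctan2(d[:,1],d[:,0])))
P=np.array([onplane(t,(205+a/15-.46,240+b/15-.46),.022) for a,b in [(183,270),(290,155),(435,185),(485,330),(380,438),(222,402)]])
print("hex",P.mean(0)); d=np.diff(np.vstack([P,P[:1]]),axis=0); print(np.degrees(np.arctan2(d[:,1],d[:,0])))
P=np.array([onplane(t,(247+a/15-.46,237+b/15-.46),.025) for a,b in [(180,150),(345,85),(460,440),(305,500)]])
print(P.round(4),P.mean(0)); d=np.diff(np.vstack([P,P[:1]]),axis=0); print(np.degrees(np.arctan2(d[:,1],d[:,0])),np.linalg.norm(d,axis=1))
E
```

```text
[[0.4439 0.1049 0.056 ]
 [0.4209 0.1112 0.056 ]
 [0.4266 0.1348 0.056 ]
 [0.4507 0.1281 0.056 ]] [0.43548291 0.11974595 0.056     ]
[ 164.60525302   76.43006124  -15.6259873  -106.32991826] [0.02385577 0.02432771 0.02502591 0.02421759]
plug top [0.43451998 0.11829791 0.056     ]
[-98.35138442 169.07294322  85.66846979  -7.37297414]
hex [0.43591678 0.11820604 0.022     ]
[ -44.37089844 -103.17110984 -162.07334423  134.26046979   75.73174777
   15.50727199]
[[ 0.468   0.0313  0.025 ]
 [ 0.4788  0.0014  0.025 ]
 [ 0.4149 -0.0176  0.025 ]
 [ 0.405   0.0105  0.025 ]] [0.44168319 0.00641944 0.025     ]
[ -70.11268408 -163.45490678  109.48340183   18.34842095] [0.03181639 0.06665178 0.02971329 0.06635288]
```

Request:
{"fn": "send_rows", "kwargs": {
  "moves": "-1 -0.0249 0 -0.0298 0;-1 -0.0249 0 -0.0298 0;-1 -0.0249 0 -0.0298 0;-1 -0.0249 0 -0.0298 0;-1 -0.0249 0 -0.0298 0;-1 -0.0249 0 -0.0298 0;-1 -0.0249 0 -0.0298 0;-1 -0.0249 0 -0.0298 0;-1 -0.0249 0 -0.0298 0;-1 -0.0249 0 -0.0298 0"
}}

```text
time: 2.18
tool_pos: [0.363, 0.2178, 0.2248]
ee_rot: [-1.572, -0.001, 1.325]
wrist_force: [1.0, -0.2, 0.3]
width: 0.094
```

Request:
{"fn": "send_rows", "kwargs": {
  "moves": "-1 -0.0197 0.021 -0.0237 0;-1 -0.0197 0.021 -0.0237 0;-1 -0.0197 0.021 -0.0237 0;-1 -0.0197 0.021 -0.0237 0;-1 0 0.021 0 0;-1 0 0 0 0;-1 0 0 0 0;-1 0 0 0 0;-1 0 0 0 0;-1 0 0 0 0"
}}

```text
time: 3.02
tool_pos: [0.4358, 0.1209, 0.1213]
ee_rot: [-1.574, -0.001, 1.327]
wrist_force: [-0.7, 0.9, 0.0]
width: 0.0939
```

```bash
cat >> h.py <<'E'
def go(x,y,z,yawdeg=None):
    o=robot.get_obs(); p=o["tool_pos"]; yw=o["ee_rot"][2]; d=np.array([x,y,z])-p; c,s=np.cos(yw),np.sin(yw)
    v=[d[0]*c+d[1]*s,-d[2],-d[0]*s+d[1]*c]
    print("t",round(o["time"],2),"pos",p.round(4),"rot",np.degrees(o["ee_rot"]).round(1),"w",round(o["width"],4),"F",o["wrist_force"].round(1),"joints",np.degrees(o["joint_positions"]).round(0),"tool d",np.round(v,4),"n",round(np.linalg.norm(v),3), "roll", None if yawdeg is None else round(-(yawdeg-np.degrees(yw)),1))
E
python3 - <<'E'
from h import *
go(.4358,.1185,.045)
w=imaging.snapshot("wrist"); cv2.imwrite("pics/w1.png",w["image"][:,:,::-1])
print(proj(w,[[.4358,.1185,.056],[.4358,.1185,0]]))
E
```

```text
t 3.02 pos [0.4358 0.1209 0.1213] rot [-90.2  -0.1  76. ] w 0.0939 F [-0.7  0.9  0. ] joints [  8.  -5. 101.   0.  84. -68.] tool d [-0.0023  0.0763 -0.0006] n 0.076 roll None
[[278.62369748 231.05790603]
 [279.22811719 209.70231327]]
```

View pics/w1.png

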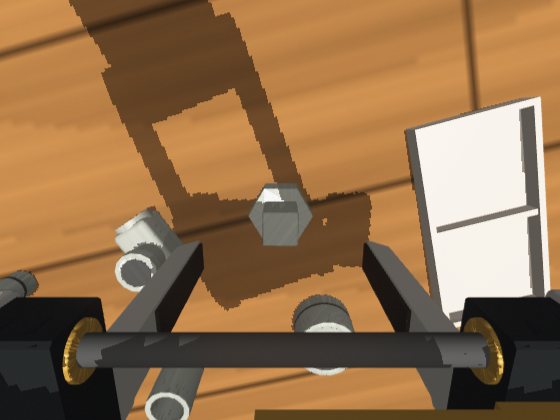

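Request:
{"fn": "send_rows", "kwargs": {
  "moves": "-1 -0.001 0.026 0 0;-1 0 0.025 0 0;-1 0 0.025 0 0;-1 0 0 0 0;1 0 0 0 0;1 0 0 0 0;1 0 0 0 0;1 0 0 0 0;1 0 0 0 0;1 0 0 0 0"
}}

```text
time: 3.9
tool_pos: [0.4355, 0.1191, 0.0444]
ee_rot: [-1.572, -0.001, 1.325]
wrist_force: [0.5, -0.0, 0.2]
width: 0.0574
```

```bash
python3 - <<'E'
from h import *
go(.4402,.2814,.16)
E
```

```text
t 3.9 pos [0.4355 0.1191 0.0444] rot [-90.1  -0.   75.9] w 0.0574 F [ 0.5 -0.   0.2] joints [  8.  -1. 106.   0.  75. -68.] tool d [ 0.1586 -0.1156  0.0349] n 0.199 roll None
```

Request:
{"fn": "send_rows", "kwargs": {
  "moves": "1 0 0 0 0;1 0 0 0 0;1 0 0 0 0;1 0 0 0 0;1 0 0 0 0;1 0 0 0 0;1 0 0 0 0;1 0 -0.012 0 0;1 0 -0.025 0 0;1 0 -0.035 0 0"
}}

```text
time: 4.73
tool_pos: [0.4315, 0.1185, 0.112]
ee_rot: [-1.561, 0.004, 1.325]
wrist_force: [-0.1, 0.4, -3.1]
width: 0.0259
```

```bash
python3 - <<'E'
from h import *
go(.4402,.2814,.13)
E
```

```text
t 4.73 pos [0.4315 0.1185 0.112 ] rot [-89.5   0.2  75.9] w 0.0259 F [-0.1  0.4 -3.1] joints [  8.  -5. 101.  -0.  84. -68.] tool d [ 0.1602 -0.018   0.0312] n 0.164 roll None
```

Request:
{"fn": "send_rows", "kwargs": {
  "moves": "1 0.02 0 0.004 0;1 0.0317 0 0.007 0;1 0.0317 0 0.007 0;1 0.0317 0 0.007 0;1 0.0300 0 0.007 0;1 0.0135 0 0.003 0;1 0 0 0 0;1 0 0.015 0 0;1 0 0.02 0 0;1 0 0.01 0 0"
}}

```text
time: 5.57
tool_pos: [0.4381, 0.2794, 0.0678]
ee_rot: [-1.568, 0.004, 1.324]
wrist_force: [-1.2, -0.9, -3.6]
width: 0.0257
```

```bash
python3 - <<'E'
from h import *
go(.4402,.2814,.052)
w=imaging.snapshot("wrist"); s=imaging.snapshot("side"); cv2.imwrite("pics/w2.png",w["image"][:,:,::-1]);crop(s,"s2",170,180,370,380)
E
```

```text
t 5.57 pos [0.4381 0.2794 0.0678] rot [-89.8   0.2  75.9] w 0.0257 F [-1.2 -0.9 -3.6] joints [ 26.   6.  95.  -0.  79. -50.] tool d [ 0.0024  0.0158 -0.0016] n 0.016 roll None
s2 scale 3.0
```

View pics/w2.png

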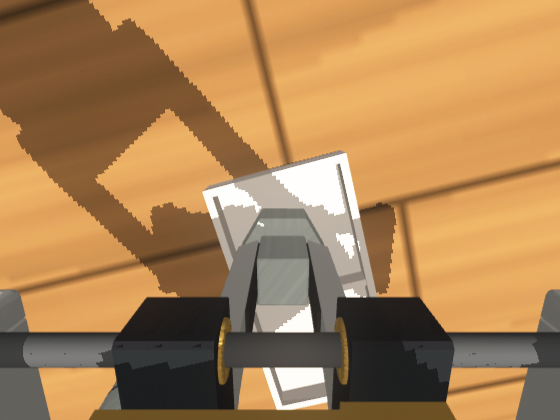

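View pics/s2.png

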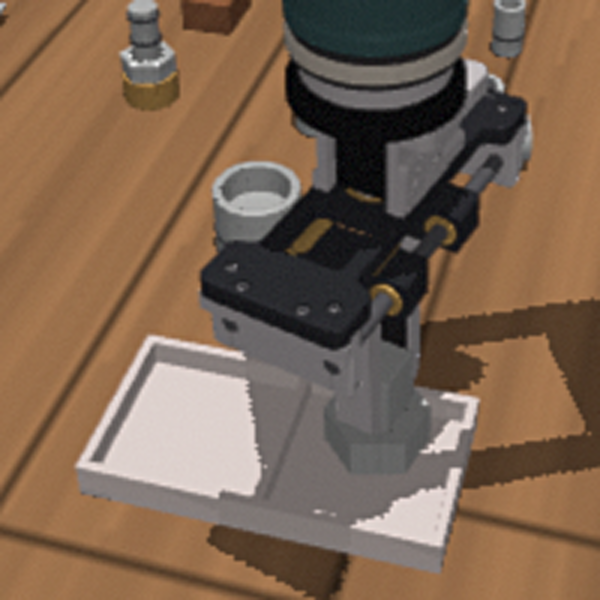

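Request:
{"fn": "send_rows", "kwargs": {
  "moves": "1 0.002 0.005 -0.001 0;1 0 0.004 0 0;1 0 0.003 0 0;1 0 0.002 0 0;1 0 0.001 0 0;1 0 0 0 0;1 0 0 0 0;1 0 0 0 0;1 0 0 0 0;1 0 0 0 0"
}}

```text
time: 6.5
tool_pos: [0.441, 0.2832, 0.0557]
ee_rot: [-1.571, -0.0, 1.325]
wrist_force: [-0.6, -1.0, -2.8]
width: 0.0257
```

```bash
python3 - <<'E'
from h import *
go(.4402,.2814,.052)
E
```

```text
t 6.5 pos [0.441  0.2832 0.0557] rot [-90.   -0.   75.9] w 0.0257 F [-0.6 -1.  -2.8] joints [ 26.   7.  96.   0.  77. -49.] tool d [-0.0019  0.0037  0.0004] n 0.004 roll None
```

Request:
{"fn": "send_rows", "kwargs": {
  "moves": "1 0 0.002 0 0;1 0 0.002 0 0;1 0 0.001 0 0;1 0 0.001 0 0;1 0 0.0005 0 0;1 0 0 0 0;1 0 0 0 0;1 0 0 0 0;1 0 0 0 0;1 0 0 0 0"
}}

```text
time: 7.33
tool_pos: [0.441, 0.2831, 0.0491]
ee_rot: [-1.571, -0.0, 1.325]
wrist_force: [0.1, -0.2, -3.0]
width: 0.0257
```

Request:
{"fn": "send_rows", "kwargs": {
  "moves": "1 0 0.001 0 0;1 0 0.0005 0 0;1 0 0 0 0;0 0 0 0 0;0 0 0 0 0;0 0 0 0 0;0 0 0 0 0;0 0 0 0 0;-0.7 0 0 0 0;-0.7 0 0 0 0"
}}

```text
time: 8.17
tool_pos: [0.4409, 0.2831, 0.0475]
ee_rot: [-1.571, -0.0, 1.325]
wrist_force: [0.0, 0.1, 0.2]
width: 0.0568
```

```bash
python3 - <<'E'
from h import *
go(.5531,.1271,.13)
E
```

```text
t 8.17 pos [0.4409 0.2831 0.0475] rot [-90.   -0.   75.9] w 0.0568 F [0.  0.1 0.2] joints [ 26.   8.  96.   0.  76. -49.] tool d [-0.124  -0.0825 -0.1467] n 0.209 roll None
```

Request:
{"fn": "send_rows", "kwargs": {
  "moves": "-1 0 -0.025 0 0;-1 0 -0.035 0 0;-1 -0.0248 -0.0045 -0.0293 0;-1 -0.0248 -0.0045 -0.0293 0;-1 -0.0248 -0.0045 -0.0293 0;-1 -0.0248 -0.0045 -0.0293 0;-1 -0.0248 -0.0045 -0.0293 0;-1 0 0 0 0;-1 0 0 0 0;-1 0 0 0 0"
}}

```text
time: 9.0
tool_pos: [0.5525, 0.1273, 0.1296]
ee_rot: [-1.57, -0.0, 1.324]
wrist_force: [0.0, -0.5, 0.0]
width: 0.0938
```

```bash
python3 - <<'E'
from h import *
go(.5531,.1271,.036)
w=imaging.snapshot("wrist"); cv2.imwrite("pics/w3.png",w["image"][:,:,::-1])
print(proj(w,[[.5531,.1271,.046]]))
E
```

```text
t 9.0 pos [0.5525 0.1273 0.1296] rot [-89.9  -0.   75.9] w 0.0938 F [ 0.  -0.5  0. ] joints [  7.   9.  85.   0.  86. -69.] tool d [-0.      0.0936 -0.0006] n 0.094 roll None
[[281.90861345 223.57814988]]
```

View pics/w3.png

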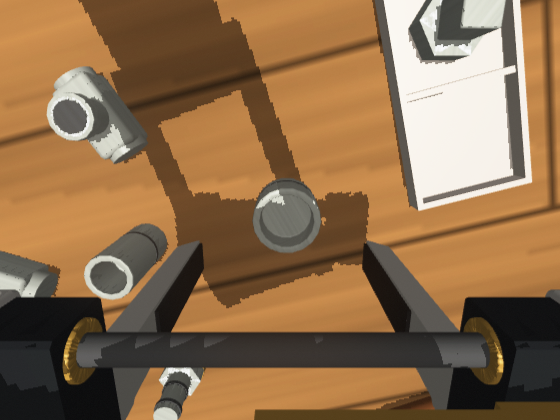

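Request:
{"fn": "send_rows", "kwargs": {
  "moves": "-1 0.001 0.03 0.001 0;-1 0.001 0.03 0.001 0;-1 0 0.023 0 0;-1 0 0.01 0 0;-1 0 0 0 0;1 0 0 0 0;1 0 0 0 0;1 0 0 0 0;1 0 0 0 0;1 0 0 0 0"
}}

```text
time: 9.88
tool_pos: [0.5523, 0.1297, 0.0384]
ee_rot: [-1.573, -0.001, 1.325]
wrist_force: [-0.2, 0.3, 0.7]
width: 0.0641
```

Request:
{"fn": "send_rows", "kwargs": {
  "moves": "1 0 0 0 0;1 0 0 0 0;1 0 0 0 0;1 0 0 0 0;1 0 0 0 0;1 0 -0.01 0 0;1 0 -0.025 0 0;1 0 -0.03 0 0;1 0 0 0 0;1 0 0 0 0"
}}

```text
time: 10.72
tool_pos: [0.5523, 0.1294, 0.1032]
ee_rot: [-1.574, -0.001, 1.325]
wrist_force: [0.3, -0.0, -3.6]
width: 0.0536
```

```bash
python3 - <<'E'
from h import *
go(.5302,.2838,.09)
s=imaging.snapshot("side"); crop(s,"s3",170,180,370,380)
E
```

```text
t 10.72 pos [0.5523 0.1294 0.1032] rot [-90.2  -0.   75.9] w 0.0536 F [ 0.3 -0.  -3.6] joints [  7.  10.  87.  -0.  83. -68.] tool d [0.1444 0.0132 0.059 ] n 0.157 roll None
s3 scale 3.0
```

View pics/s3.png

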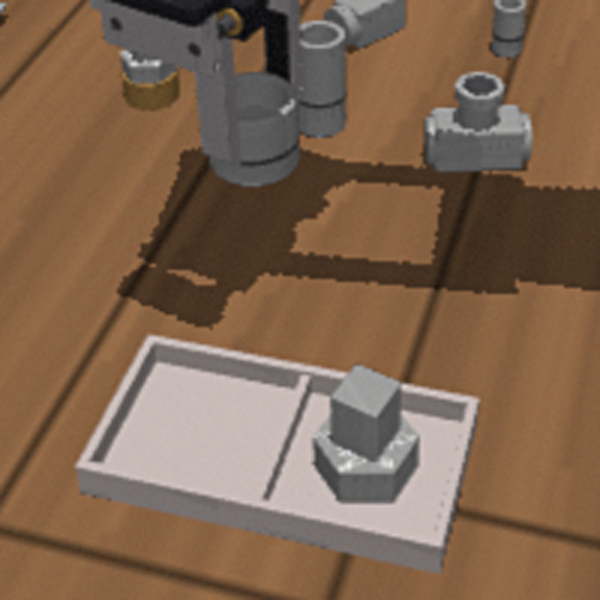

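Request:
{"fn": "send_rows", "kwargs": {
  "moves": "1 0.0144 0 0.006 0;1 0.0289 0 0.0118 0;1 0.0289 0 0.0118 0;1 0.0289 0 0.0118 0;1 0.0289 0 0.0118 0;1 0.0144 0 0.0058 0;1 0 0 0 0;1 0 0.015 0 0;1 0 0.02 0 0;1 0 0.012 0 0"
}}

```text
time: 11.6
tool_pos: [0.5271, 0.2822, 0.0506]
ee_rot: [-1.566, 0.005, 1.325]
wrist_force: [-1.0, -0.8, -3.0]
width: 0.0537
```

```bash
python3 - <<'E'
from h import *
go(.5302,.2838,.0425)
s=imaging.snapshot("side"); crop(s,"s4",170,180,370,380)
E
```

```text
t 11.6 pos [0.5271 0.2822 0.0506] rot [-89.7   0.3  75.9] w 0.0537 F [-1.  -0.8 -3. ] joints [ 23.  17.  85.  -0.  79. -53.] tool d [ 0.0023  0.0081 -0.0026] n 0.009 roll None
s4 scale 3.0
```

View pics/s4.png

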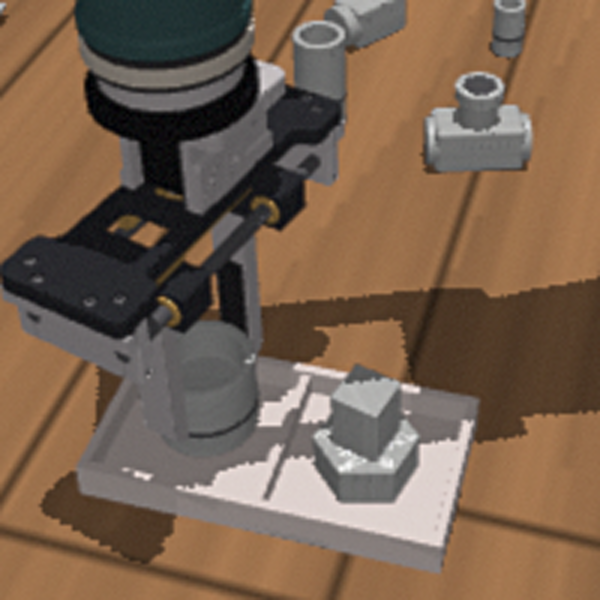

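Request:
{"fn": "send_rows", "kwargs": {
  "moves": "1 0 0.004 0 0;1 0 0.003 0 0;1 0 0.002 0 0;1 0 0.001 0 0;1 0 0.001 0 0;1 0 0 0 0;1 0 0 0 0;1 0 0 0 0;1 0 0 0 0;1 0 0 0 0"
}}

```text
time: 12.48
tool_pos: [0.5294, 0.284, 0.0442]
ee_rot: [-1.571, -0.0, 1.325]
wrist_force: [-0.3, 0.3, -2.5]
width: 0.0537
```

Request:
{"fn": "send_rows", "kwargs": {
  "moves": "1 0 0.001 0 0;1 0 0.001 0 0;1 0 0 0 0;1 0 0 0 0;-0.6 0 0 0 0;-0.6 0 0 0 0;-0.6 0 0 0 0;-0.6 0 0 0 0;-0.6 0 0 0 0;-0.6 0 0 0 0"
}}

```text
time: 13.32
tool_pos: [0.5294, 0.284, 0.0419]
ee_rot: [-1.571, -0.0, 1.325]
wrist_force: [-0.0, 0.3, 0.3]
width: 0.0751
```

```bash
python3 - <<'E'
from h import *
go(.4412,.0072,.14,-72.5)
E
```

```text
t 13.32 pos [0.5294 0.284  0.0419] rot [-90.   -0.   75.9] w 0.0751 F [-0.   0.3  0.3] joints [ 23.  17.  86.   0.  77. -53.] tool d [-0.2899 -0.0981  0.0182] n 0.307 roll 148.4
```

Request:
{"fn": "send_rows", "kwargs": {
  "moves": "-0.6 0 -0.025 0 0;-0.6 0 -0.035 0 0;-0.6 0 -0.038 0 0;-0.6 -0.04 0 0.0025 0;-0.6 -0.04 0 0.0025 0;-0.6 -0.04 0 0.0025 0;-0.6 -0.04 0 0.0025 0;-0.6 -0.04 0 0.0025 0;-0.6 -0.04 0 0.0025 0;-0.6 -0.04 0 0.0025 0"
}}

```text
time: 14.15
tool_pos: [0.4433, 0.0152, 0.1401]
ee_rot: [-1.572, -0.0, 1.326]
wrist_force: [0.7, -0.2, 0.2]
width: 0.0754
```

Request:
{"fn": "send_rows", "kwargs": {
  "moves": "-0.6 -0.01 0 0.0007 0;-0.6 0 0 0 7;-0.6 0 0 0 7;-0.6 0 0 0 7;-0.6 0 0 0 7;-0.6 0 0 0 7;-0.6 0 0 0 7;-0.6 0 0 0 7;-0.6 0 0 0 7;-0.6 0 0 0 7"
}}

```text
time: 14.98
tool_pos: [0.4413, 0.0076, 0.14]
ee_rot: [-1.57, -0.0, 0.22]
wrist_force: [0.4, 0.5, 0.3]
width: 0.0752
```

Request:
{"fn": "send_rows", "kwargs": {
  "moves": "-0.6 0 0 0 7;-0.6 0 0 0 7;-0.6 0 0 0 7;-0.6 0 0 0 7;-0.6 0 0 0 7;-0.6 0 0 0 7;-0.6 0 0 0 7;-0.6 0 0 0 7;-0.6 0 0 0 7;-0.6 0 0 0 7"
}}

```text
time: 15.82
tool_pos: [0.4413, 0.0076, 0.14]
ee_rot: [-1.57, 0.0, -1.002]
wrist_force: [0.4, 0.6, -0.2]
width: 0.0755
```

Request:
{"fn": "send_rows", "kwargs": {
  "moves": "-0.6 0 0 0 7;-0.6 0 0 0 7;-0.6 0 0 0 1.4;-0.6 0 0 0 0;-0.6 0 0 0 0;-0.6 0 0 0 0;-0.6 0 0 0 0;-0.6 0 0 0 0;-0.6 0 0 0 0;-0.6 0 0 0 0"
}}

```text
time: 16.65
tool_pos: [0.4411, 0.0071, 0.14]
ee_rot: [-1.571, 0.0, -1.265]
wrist_force: [-0.5, 0.1, 0.4]
width: 0.075
```

```bash
python3 - <<'E'
from h import *
go(.4412,.0072,.03,-72.5)
w=imaging.snapshot("wrist"); cv2.imwrite("pics/w5.png",w["image"][:,:,::-1])
print(proj(w,[[.4412,.0072,.06],[.4412,.0072,.034]]))
t=imaging.snapshot("top"); crop(t,"t5",140,145,420,310)
E
```

```text
t 16.65 pos [0.4411 0.0071 0.14  ] rot [-90.    0.  -72.5] w 0.075 F [-0.5  0.1  0.4] joints [ -6.  -7. 100.   0.  87.  66.] tool d [-1.0e-04  1.1e-01  1.0e-04] n 0.11 roll 0.0
[[283.58526104 222.08344673]
 [283.50630025 212.5476892 ]]
t5 scale 2.857142857142857
```

View pics/w5.png

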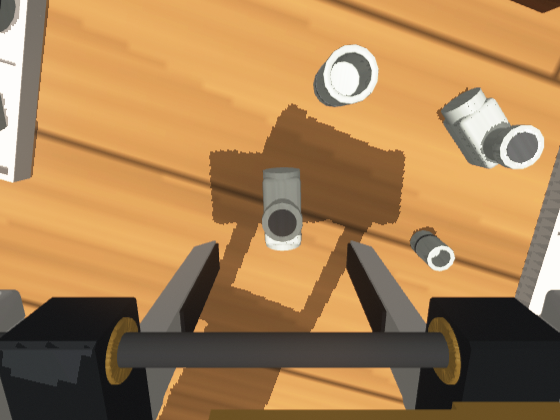

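View pics/t5.png

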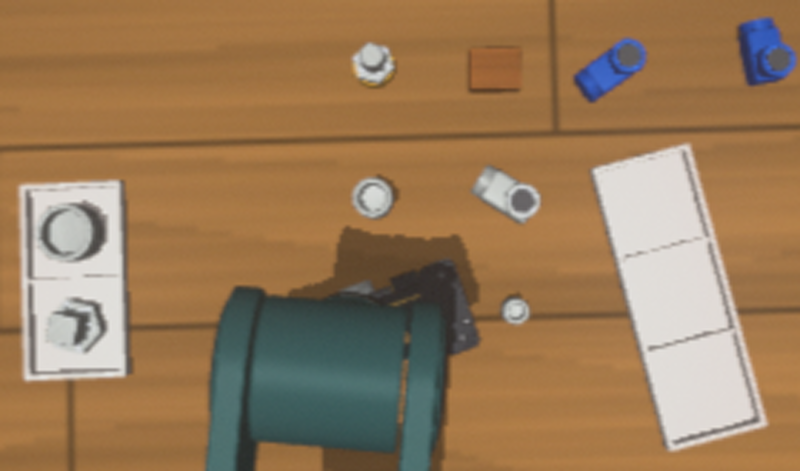

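Request:
{"fn": "send_rows", "kwargs": {
  "moves": "-0.6 0 0.02 0 0;-0.6 0 0.03 0 0;-0.6 0 0.03 0 0;-0.6 0 0.02 0 0;-0.6 0 0.01 0 0;-0.6 0 0 0 0;1 0 0 0 0;1 0 0 0 0;1 0 0 0 0;1 0 0 0 0"
}}

```text
time: 17.58
tool_pos: [0.4424, 0.007, 0.0316]
ee_rot: [-1.568, -0.001, -1.265]
wrist_force: [0.5, -0.4, -0.5]
width: 0.0523
```

Request:
{"fn": "send_rows", "kwargs": {
  "moves": "1 0 0 0 0;1 0 0 0 0;1 0 0 0 0;1 0 0 0 0;1 0 0 0 0;1 0 0 0 0;1 0 -0.01 0 0;1 0 -0.025 0 0;1 0 -0.03 0 0;1 0 -0.025 0 0"
}}

```text
time: 18.42
tool_pos: [0.4404, 0.007, 0.1209]
ee_rot: [-1.572, 0.0, -1.265]
wrist_force: [0.3, -0.5, -2.3]
width: 0.0319
```

```bash
python3 - <<'E'
from h import *
go(.4412,.0072,.03,-72.5)
for p in [(.3666,-.3106),(.4541,-.2896),(.5416,-.2686)]: go(*p,.12,-76.5)
w=imaging.snapshot("wrist"); cv2.imwrite("pics/w6.png",w["image"][:,:,::-1])
E
```

```text
t 18.42 pos [0.4404 0.007  0.1209] rot [-90.1   0.  -72.5] w 0.0319 F [ 0.3 -0.5 -2.3] joints [ -6.  -7. 102.  -0.  85.  66.] tool d [0.0001 0.0909 0.0008] n 0.091 roll 0.0
t 18.42 pos [0.4404 0.007  0.1209] rot [-90.1   0.  -72.5] w 0.0319 F [ 0.3 -0.5 -2.3] joints [ -6.  -7. 102.  -0.  85.  66.] tool d [ 0.2807  0.0009 -0.166 ] n 0.326 roll 4.0
t 18.42 pos [0.4404 0.007  0.1209] rot [-90.1   0.  -72.5] w 0.0319 F [ 0.3 -0.5 -2.3] joints [ -6.  -7. 102.  -0.  85.  66.] tool d [ 0.287   0.0009 -0.0763] n 0.297 roll 4.0
t 18.42 pos [0.4404 0.007  0.1209] rot [-90.1   0.  -72.5] w 0.0319 F [ 0.3 -0.5 -2.3] joints [ -6.  -7. 102.  -0.  85.  66.] tool d [0.2933 0.0009 0.0135] n 0.294 roll 4.0
```

View pics/w6.png

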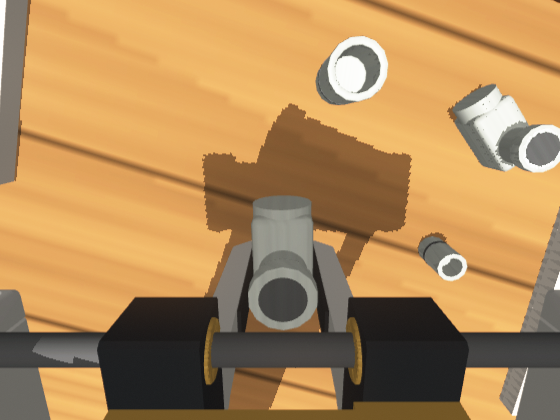

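Request:
{"fn": "send_rows", "kwargs": {
  "moves": "1 0.015 0 -0.009 0;1 0.031 0 -0.0183 0;1 0.032 0 -0.019 0;1 0.034 0 -0.02 0;1 0.034 0 -0.02 0;1 0.034 0 -0.02 0;1 0.034 0 -0.02 0;1 0.031 0 -0.0185 0;1 0.025 0 -0.0148 0;1 0.0107 0 -0.0064 0"
}}

```text
time: 19.3
tool_pos: [0.3655, -0.3137, 0.1191]
ee_rot: [-1.573, -0.0, -1.269]
wrist_force: [0.2, -0.5, -2.4]
width: 0.0318
```

Request:
{"fn": "send_rows", "kwargs": {
  "moves": "1 0 0 0 4;1 0 0.015 0 0;1 0 0.015 0 0;1 0 0.01 0 0;1 0 0 0 0;1 0 0 0 0;1 0 0 0 0;1 0 0 0 0;1 0 0 0 0;1 0 0 0 0"
}}

```text
time: 20.13
tool_pos: [0.3677, -0.3108, 0.0807]
ee_rot: [-1.57, -0.001, -1.335]
wrist_force: [0.5, 0.1, -2.1]
width: 0.0318
```

```bash
python3 - <<'E'
from h import *
go(.3666,-.3106,.036,-76.5)
w=imaging.snapshot("wrist"); cv2.imwrite("pics/w7.png",w["image"][:,:,::-1])
t=imaging.snapshot("top"); crop(t,"t7",300,190,440,310)
s=imaging.snapshot("side"); crop(s,"s7",270,110,430,220)
E
```

```text
t 20.13 pos [ 0.3677 -0.3108  0.0807] rot [-90.   -0.1 -76.5] w 0.0318 F [ 0.5  0.1 -2.1] joints [-47.   1. 100.   0.  80.  30.] tool d [-0.0005  0.0447 -0.001 ] n 0.045 roll 0.0
t7 scale 5.0
s7 scale 5.0
```

View pics/w7.png

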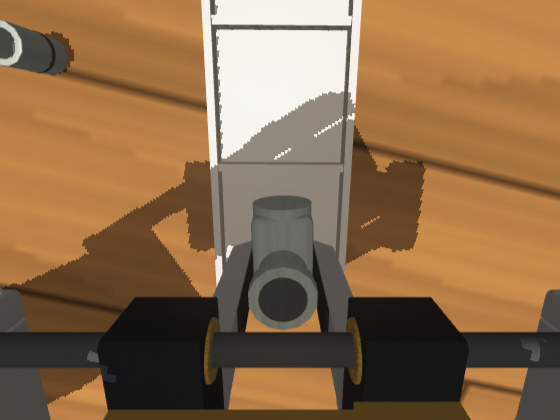

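View pics/s7.png

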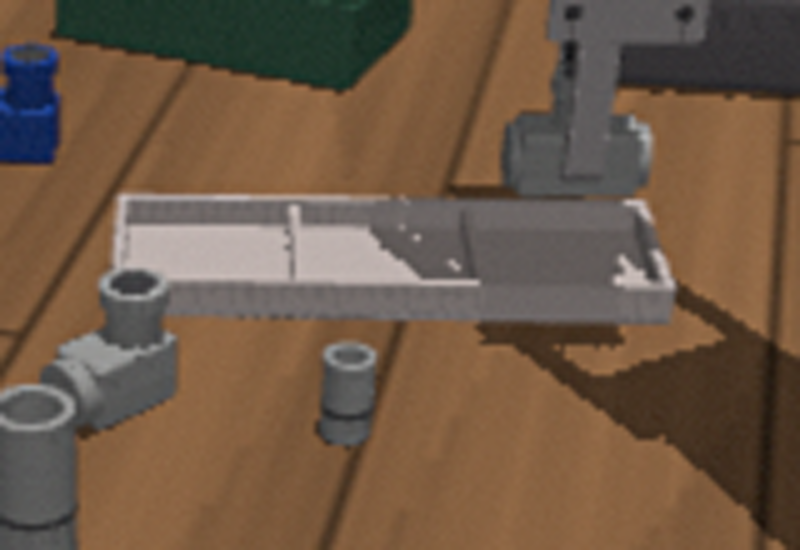

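```bash
python3 - <<'E'
from h import *
w=imaging.snapshot("wrist"); 
c=np.array([.4541,-.2896]);ux=np.array([np.cos(.2355),np.sin(.2355)]);uy=np.array([-ux[1],ux[0]])
for a,b in [(-.0475,.0425),(-.0475,-.0425),(-.0425,.0475),(-.0425,-.0475),(.0425,.0475),(.0425,-.0475)]: print(a,b,proj(w,[np.r_[c+a*ux+b*uy,.02]]).round(1))
# where tray underside of tee would be: grasp axis
E
```

```text
-0.0475 0.0425 [[220.4 172.3]]
-0.0475 -0.0425 [[346.4 172.4]]
-0.0425 0.0475 [[212.5 164.9]]
-0.0425 -0.0475 [[354.2 165. ]]
0.0425 0.0475 [[204.6  23.6]]
0.0425 -0.0475 [[362.7  23.8]]
```

Request:
{"fn": "send_rows", "kwargs": {
  "moves": "1 0 0.008 0.001 0;1 0 0.012 0 0;1 0 0.012 0 0;1 0 0.006 0 0;1 0 0.003 0 0;1 0 0.002 0 0;1 0 0 0 0;1 0 0 0 0;1 0 0 0 0;1 0 0 0 0"
}}

```text
time: 21.17
tool_pos: [0.3686, -0.3107, 0.0376]
ee_rot: [-1.57, -0.001, -1.335]
wrist_force: [-0.3, -0.1, -1.9]
width: 0.0319
```

```bash
python3 - <<'E'
from h import *
go(.3666,-.3106,.035,-76.5)
s=imaging.snapshot("side"); crop(s,"s8",270,110,430,220)
E
```

```text
t 21.17 pos [ 0.3686 -0.3107  0.0376] rot [-90.   -0.1 -76.5] w 0.0319 F [-0.3 -0.1 -1.9] joints [-47.   3. 103.   0.  74.  30.] tool d [-0.0005  0.0026 -0.0019] n 0.003 roll 0.0
s8 scale 5.0
```

View pics/s8.png

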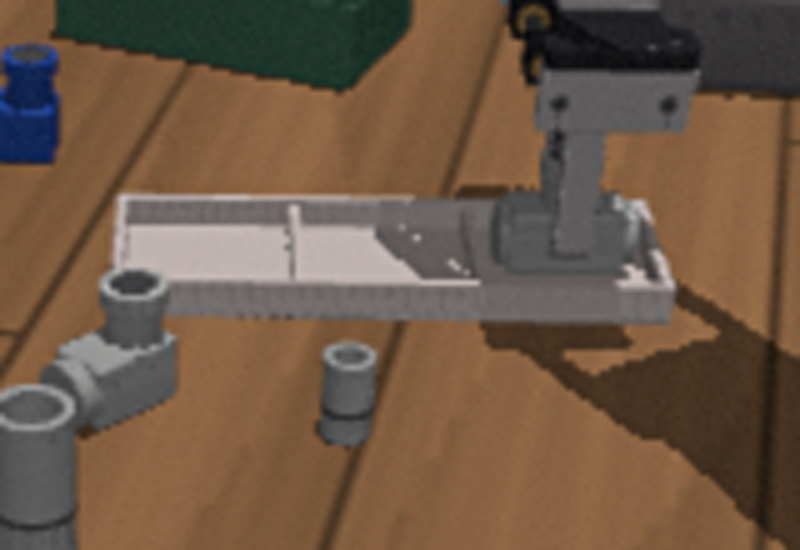

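Request:
{"fn": "send_rows", "kwargs": {
  "moves": "1 0 0.001 0 0;1 0 0.001 0 0;1 0 0.0003 0 0;1 0 0 0 0;0.06 0 0 0 0;0.06 0 0 0 0;0.06 0 0 0 0;0.06 0 0 0 0;0.06 0 0 0 0;0.06 0 0 0 0"
}}

```text
time: 22.05
tool_pos: [0.3683, -0.3103, 0.0346]
ee_rot: [-1.571, 0.0, -1.335]
wrist_force: [0.1, 0.2, 0.3]
width: 0.0442
```

```bash
python3 - <<'E'
from h import *
go(.5536,-.0041,.15)
E
```

```text
t 22.05 pos [ 0.3683 -0.3103  0.0346] rot [-90.    0.  -76.5] w 0.0442 F [0.1 0.2 0.3] joints [-47.   3. 103.   0.  74.  30.] tool d [-0.2544 -0.1154  0.2518] n 0.376 roll None
```

Request:
{"fn": "send_rows", "kwargs": {
  "moves": "0.06 0 -0.02 0 0;0.06 0 -0.03 0 0;0.06 0 -0.035 0 0;-0.6 0 -0.031 0 0;-0.6 -0.028 0 0.028 0;-0.6 -0.028 0 0.028 0;-0.6 -0.028 0 0.028 0;-0.6 -0.028 0 0.028 0;-0.6 -0.028 0 0.028 0;-0.6 -0.028 0 0.028 0"
}}

```text
time: 22.88
tool_pos: [0.493, -0.106, 0.1508]
ee_rot: [-1.57, -0.0, -1.335]
wrist_force: [0.5, 0.0, 0.6]
width: 0.0753
```

Request:
{"fn": "send_rows", "kwargs": {
  "moves": "-0.6 -0.028 0 0.028 0;-0.6 -0.028 0 0.028 0;-0.6 -0.022 0 0.02 0;-0.6 -0.0084 0 0.0078 0;-0.6 0 0 0 0;-0.6 0 0 0 0;-0.6 0 0 0 0;-0.6 0 0 0 0;-0.6 0 0 0 0;-0.6 0 0 0 0"
}}

```text
time: 23.72
tool_pos: [0.5533, -0.0053, 0.1509]
ee_rot: [-1.571, -0.0, -1.337]
wrist_force: [1.6, -0.3, 1.0]
width: 0.0754
```

```bash
python3 - <<'E'
from h import *
go(.5536,-.0041,.055)
w=imaging.snapshot("wrist"); cv2.imwrite("pics/w9.png",w["image"][:,:,::-1])
print(proj(w,[[.5536,-.0041,.075]]))
s=imaging.snapshot("side"); crop(s,"s9",270,110,430,220)
E
```

```text
t 23.72 pos [ 0.5533 -0.0053  0.1509] rot [-90.   -0.  -76.6] w 0.0754 F [ 1.6 -0.3  1. ] joints [-6.  7. 85. -0. 88. 70.] tool d [-0.0011  0.0959  0.0006] n 0.096 roll None
[[282.16182046 223.13081175]]
s9 scale 5.0
```

View pics/w9.png

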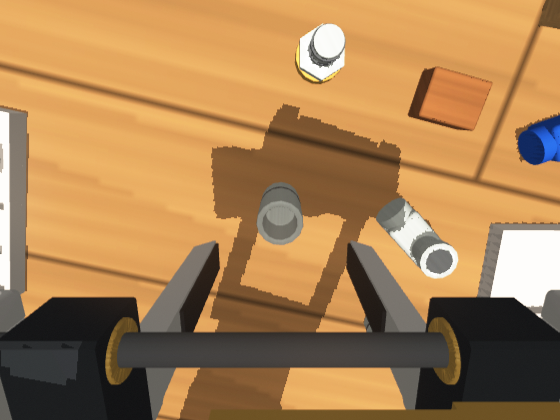

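View pics/s9.png

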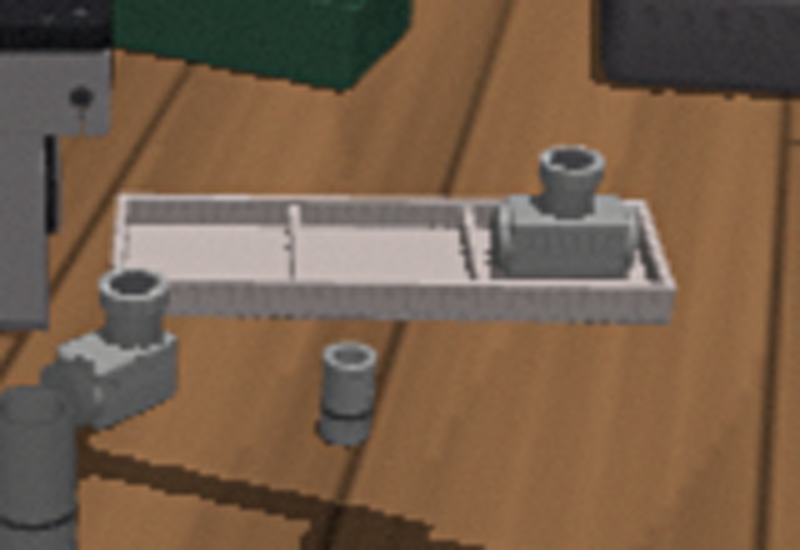

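Request:
{"fn": "send_rows", "kwargs": {
  "moves": "-0.6 -0.001 0.02 0 0;-0.6 0 0.03 0 0;-0.6 0 0.025 0 0;-0.6 0 0.015 0 0;-0.6 0 0.006 0 0;-0.6 0 0 0 0;1 0 0 0 0;1 0 0 0 0;1 0 0 0 0;1 0 0 0 0"
}}

```text
time: 24.65
tool_pos: [0.5544, -0.0032, 0.0562]
ee_rot: [-1.568, -0.001, -1.335]
wrist_force: [-1.1, 0.6, 0.1]
width: 0.052
```

Request:
{"fn": "send_rows", "kwargs": {
  "moves": "1 0 0 0 0;1 0 0 0 0;1 0 0 0 0;1 0 0 0 0;1 0 0 0 0;1 0 -0.01 0 0;1 0 -0.025 0 0;1 0 -0.03 0 0;1 0 -0.03 0 0;1 0 0 0 0"
}}

```text
time: 25.48
tool_pos: [0.5569, -0.0035, 0.1569]
ee_rot: [-1.559, -0.004, -1.335]
wrist_force: [2.0, -1.2, -0.7]
width: 0.0356
```

```bash
python3 - <<'E'
from h import *
go(.4541,-.2896,.15)
go(.5416,-.2686,.15)
E
```

```text
t 25.48 pos [ 0.5569 -0.0035  0.1569] rot [-89.3  -0.2 -76.5] w 0.0356 F [ 2.  -1.2 -0.7] joints [-6.  7. 84. -0. 88. 70.] tool d [ 0.2541  0.0069 -0.1668] n 0.304 roll None
t 25.48 pos [ 0.5569 -0.0035  0.1569] rot [-89.3  -0.2 -76.5] w 0.0356 F [ 2.  -1.2 -0.7] joints [-6.  7. 84. -0. 88. 70.] tool d [ 0.2542  0.0069 -0.0768] n 0.266 roll None
```

Request:
{"fn": "send_rows", "kwargs": {
  "moves": "1 0.013 0 -0.0084 0;1 0.026 0 -0.0168 0;1 0.033 0 -0.0213 0;1 0.034 0 -0.022 0;1 0.034 0 -0.022 0;1 0.034 0 -0.022 0;1 0.034 0 -0.022 0;1 0.026 0 -0.0168 0;1 0.013 0 -0.0084 0;1 0.007 0 -0.004 0"
}}

```text
time: 26.32
tool_pos: [0.4517, -0.2903, 0.1479]
ee_rot: [-1.573, 0.002, -1.338]
wrist_force: [-0.1, 0.6, -2.4]
width: 0.0358
```

Request:
{"fn": "send_rows", "kwargs": {
  "moves": "1 0 0 0 0;1 0 0.015 0 0;1 0 0.02 0 0;1 0 0.02 0 0;1 0 0.01 0 0;1 0 0 0 0;1 0 0 0 0;1 0 0 0 0;1 0 0 0 0;1 0 0 0 0"
}}

```text
time: 27.15
tool_pos: [0.4544, -0.2888, 0.0862]
ee_rot: [-1.569, -0.002, -1.335]
wrist_force: [-0.2, 0.2, -3.1]
width: 0.0361
```

```bash
python3 - <<'E'
from h import *
go(.4541,-.2896,.06)
w=imaging.snapshot("wrist"); cv2.imwrite("pics/w10.png",w["image"][:,:,::-1])
s=imaging.snapshot("side"); crop(s,"s10",270,110,430,220)
E
```

```text
t 27.15 pos [ 0.4544 -0.2888  0.0862] rot [-89.9  -0.1 -76.5] w 0.0361 F [-0.2  0.2 -3.1] joints [-38.   7.  92.   0.  81.  38.] tool d [ 0.0007  0.0262 -0.0005] n 0.026 roll None
s10 scale 5.0
```

View pics/w10.png

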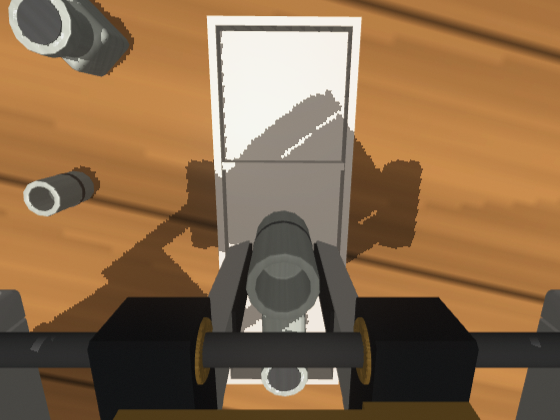

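View pics/s10.png

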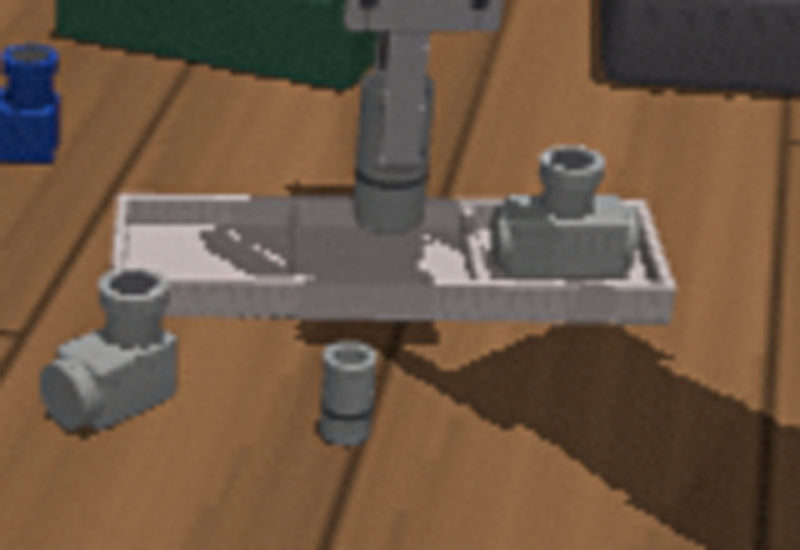

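Request:
{"fn": "send_rows", "kwargs": {
  "moves": "1 0 0.006 0 0;1 0 0.008 0 0;1 0 0.005 0 0;1 0 0.003 0 0;1 0 0.002 0 0;1 0 0.001 0 0;1 0 0 0 0;1 0 0 0 0;1 0 0 0 0;1 0 0 0 0"
}}

```text
time: 28.08
tool_pos: [0.4536, -0.2883, 0.0602]
ee_rot: [-1.571, 0.0, -1.335]
wrist_force: [-3.3, 2.5, 3.2]
width: 0.0357
```

Request:
{"fn": "send_rows", "kwargs": {
  "moves": "1 0 0 0 0;1 0 0 0 0;0 0 0 0 0;0 0 0 0 0;0 0 0 0 0;0 0 0 0 0;0 0 0 0 0;-0.2 0 0 0 0;-0.2 0 0 0 0;-0.2 0 0 0 0"
}}

```text
time: 28.92
tool_pos: [0.4536, -0.2884, 0.0596]
ee_rot: [-1.571, 0.0, -1.335]
wrist_force: [0.2, -0.3, -0.7]
width: 0.0563
```

```bash
python3 - <<'E'
from h import *
go(.6835,-.0059,.17)
s=imaging.snapshot("side"); crop(s,"s11",270,110,430,220)
E
```

```text
t 28.92 pos [ 0.4536 -0.2884  0.0596] rot [-90.    0.  -76.5] w 0.0563 F [ 0.2 -0.3 -0.7] joints [-38.   9.  94.   0.  78.  38.] tool d [-0.2209 -0.1104  0.2895] n 0.381 roll None
s11 scale 5.0
```

View pics/s11.png

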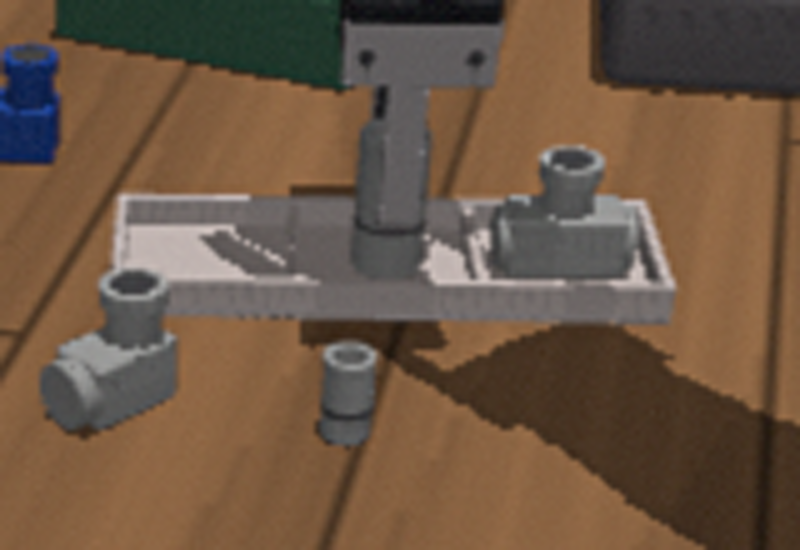

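Socket stands upright in the middle bay. Now the coupler.

Request:
{"fn": "send_rows", "kwargs": {
  "moves": "-0.2 0 -0.02 0 0;-0.2 0 -0.03 0 0;-0.2 0 -0.035 0 0;-0.2 0 -0.025 0 0;-0.3 -0.022 0 0.029 0;-0.3 -0.022 0 0.029 0;-0.3 -0.022 0 0.029 0;-0.3 -0.022 0 0.029 0;-0.3 -0.022 0 0.029 0;-0.3 -0.022 0 0.029 0"
}}

```text
time: 29.8
tool_pos: [0.5928, -0.1179, 0.1698]
ee_rot: [-1.57, -0.0, -1.335]
wrist_force: [0.5, 0.6, 0.1]
width: 0.0609
```

Request:
{"fn": "send_rows", "kwargs": {
  "moves": "-0.3 -0.022 0 0.029 0;-0.3 -0.022 0 0.029 0;-0.3 -0.022 0 0.029 0;-0.3 -0.0229 0 0.0285 0;-0.3 0 0 0 0;-0.3 0 0 0 0;-0.3 0 0 0 0;-0.3 0 0 0 0;-0.3 0 0 0 0;-0.3 0 0 0 0"
}}

```text
time: 30.63
tool_pos: [0.683, -0.0073, 0.1703]
ee_rot: [-1.57, -0.0, -1.337]
wrist_force: [0.3, -0.3, 0.2]
width: 0.0609
```

```bash
python3 - <<'E'
from h import *
go(.6835,-.0059,.06)
w=imaging.snapshot("wrist"); cv2.imwrite("pics/w12.png",w["image"][:,:,::-1])
print(proj(w,[[.6835,-.0059,.075]]))
E
```

```text
t 30.63 pos [ 0.683  -0.0073  0.1703] rot [-90.   -0.  -76.6] w 0.0609 F [ 0.3 -0.3  0.2] joints [-5. 23. 63. -0. 94. 71.] tool d [-0.0012  0.1103  0.0008] n 0.11 roll None
[[282.03601418 215.43501772]]
```

View pics/w12.png

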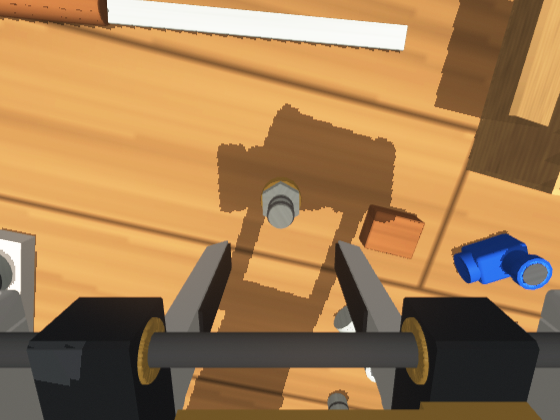

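Request:
{"fn": "send_rows", "kwargs": {
  "moves": "-0.3 -0.001 0.02 0 0;-0.3 0 0.03 0 0;-0.3 0 0.03 0 0;-0.3 0 0.02 0 0;-0.3 0 0.009 0 0;-0.3 0 0 0 0;1 0 0 0 0;1 0 0 0 0;1 0 0 0 0;1 0 0 0 0"
}}

```text
time: 31.52
tool_pos: [0.6844, -0.0051, 0.063]
ee_rot: [-1.567, -0.001, -1.335]
wrist_force: [0.8, -0.2, 0.6]
width: 0.0379
```

Request:
{"fn": "send_rows", "kwargs": {
  "moves": "1 0 0 0 0;1 0 0 0 0;1 0 0 0 0;1 0 0 0 0;1 0 0 0 0;1 0 0 0 0;1 0 -0.01 0 0;1 0 -0.025 0 0;1 0 -0.035 0 0;1 0 -0.03 0 0"
}}

```text
time: 32.35
tool_pos: [0.6822, -0.0047, 0.1605]
ee_rot: [-1.574, 0.001, -1.335]
wrist_force: [0.8, 0.2, -2.4]
width: 0.0194
```

```bash
python3 - <<'E'
from h import *
go(.5416,-.2686,.16)
s=imaging.snapshot("side"); crop(s,"s13",150,80,430,280)
E
```

```text
t 32.35 pos [ 0.6822 -0.0047  0.1605] rot [-90.2   0.1 -76.5] w 0.0194 F [ 0.8  0.2 -2.4] joints [-5. 23. 64.  0. 93. 71.] tool d [ 0.2237  0.0005 -0.1984] n 0.299 roll None
s13 scale 2.857142857142857
```

View pics/s13.png

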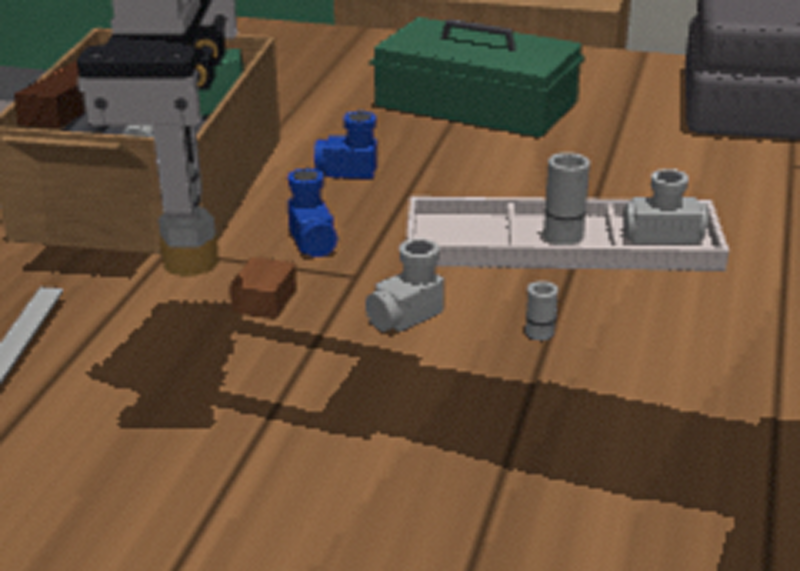

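Request:
{"fn": "send_rows", "kwargs": {
  "moves": "1 0.0115 0 -0.010 0;1 0.023 0 -0.0205 0;1 0.028 0 -0.025 0;1 0.029 0 -0.0256 0;1 0.029 0 -0.0256 0;1 0.029 0 -0.0256 0;1 0.029 0 -0.0256 0;1 0.024 0 -0.021 0;1 0.014 0 -0.013 0;1 0.007 0 -0.0075 0"
}}

```text
time: 33.23
tool_pos: [0.538, -0.2714, 0.1577]
ee_rot: [-1.576, 0.003, -1.339]
wrist_force: [0.2, -1.0, -2.9]
width: 0.0197
```

Request:
{"fn": "send_rows", "kwargs": {
  "moves": "1 0 0 0 0;1 0 0.015 0 0;1 0 0.02 0 0;1 0 0.02 0 0;1 0 0.01 0 0;1 0 0 0 0;1 0 0 0 0;1 0 0 0 0;1 0 0 0 0;1 0 0 0 0"
}}

```text
time: 34.07
tool_pos: [0.5425, -0.2692, 0.0973]
ee_rot: [-1.569, -0.002, -1.335]
wrist_force: [-0.1, -0.3, -2.9]
width: 0.0196
```

```bash
python3 - <<'E'
from h import *
go(.5416,-.2686,.0665)
w=imaging.snapshot("wrist"); cv2.imwrite("pics/w14.png",w["image"][:,:,::-1])
s=imaging.snapshot("side"); crop(s,"s14",270,110,430,220)
E
```

```text
t 34.07 pos [ 0.5425 -0.2692  0.0973] rot [-89.9  -0.1 -76.5] w 0.0196 F [-0.1 -0.3 -2.9] joints [-32.  15.  81.   0.  83.  45.] tool d [-0.0008  0.0308 -0.0007] n 0.031 roll None
s14 scale 5.0
```

View pics/w14.png

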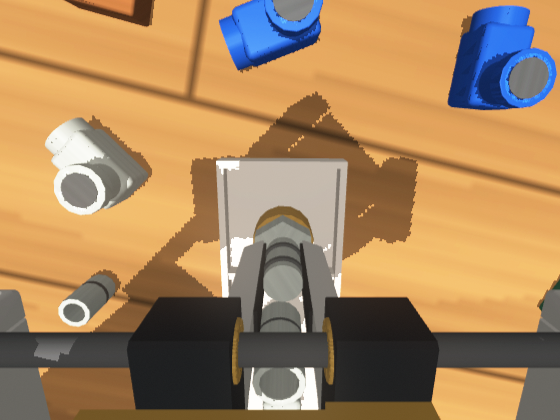

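View pics/s14.png

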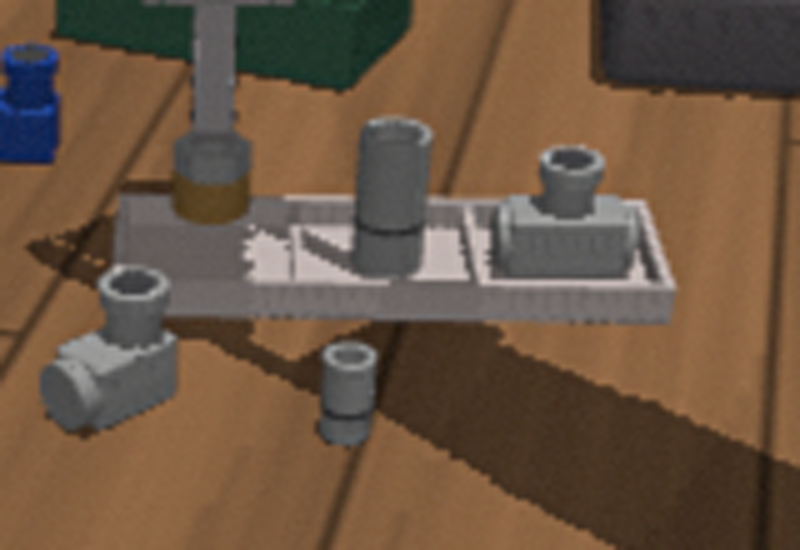

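Request:
{"fn": "send_rows", "kwargs": {
  "moves": "1 0 0.008 0 0;1 0 0.01 0 0;1 0 0.006 0 0;1 0 0.003 0 0;1 0 0.0015 0 0;1 0 0.001 0 0;1 0 0 0 0;1 0 0 0 0;1 0 0 0 0;1 0 0 0 0"
}}

```text
time: 35.0
tool_pos: [0.5419, -0.269, 0.0662]
ee_rot: [-1.57, -0.0, -1.335]
wrist_force: [-0.5, -0.5, -3.0]
width: 0.0196
```

Request:
{"fn": "send_rows", "kwargs": {
  "moves": "1 0 0.001 0 0;1 0 0.0005 0 0;1 0 0 0 0;1 0 0 0 0;1 0 0 0 0;1 0 0 0 0;1 0 0 0 0;1 0 0 0 0;1 0 0 0 0;1 0 0 0 0"
}}

```text
time: 35.83
tool_pos: [0.5419, -0.2691, 0.0661]
ee_rot: [-1.57, -0.001, -1.335]
wrist_force: [-2.6, 1.0, 5.3]
width: 0.019
```

Contact with the floor; release.

Request:
{"fn": "send_rows", "kwargs": {
  "moves": "0.2 0 0 0 0;0.2 0 0 0 0;0.2 0 0 0 0;0.2 0 0 0 0;0.2 0 0 0 0;0 0 0 0 0;0 0 0 0 0;0 0 0 0 0;0 0 0 0 0;0 0 0 0 0"
}}

```text
time: 36.67
tool_pos: [0.5416, -0.2689, 0.0647]
ee_rot: [-1.571, 0.0, -1.335]
wrist_force: [-0.6, 0.5, 0.8]
width: 0.0469
```

Request:
{"fn": "send_rows", "kwargs": {
  "moves": "0 0 -0.015 0 0;0 0 -0.03 0 0;0 0 -0.035 0 0;0 0 -0.03 0 0;0 0 -0.03 0 0;0 0 -0.02 0 0;0 0 0 0 0;0 0 0 0 0;0 0 0 0 0;0 0 0 0 0"
}}

```text
time: 37.5
tool_pos: [0.5406, -0.2683, 0.2217]
ee_rot: [-1.574, 0.004, -1.335]
wrist_force: [-0.3, -0.7, 0.5]
width: 0.0469
```

Request:
{"fn": "send_rows", "kwargs": {
  "moves": "0 0 0 -0.025 0;0 0 0 -0.03 0;0 0 0 -0.03 0;0 0 0 -0.03 0;0 0 0 -0.03 0;0 0 0 -0.03 0;0 0 0 -0.02 0;0 0 0 0 0;0 0 0 0 0;0 0 0 0 0"
}}

```text
time: 38.33
tool_pos: [0.3523, -0.314, 0.2235]
ee_rot: [-1.571, 0.002, -1.335]
wrist_force: [-0.2, 0.9, 0.5]
width: 0.0472
```

```bash
python3 - <<'E'
from h import *
go(.5,-.2,.2)
t=imaging.snapshot("top"); s=imaging.snapshot("side"); crop(s,"s15",190,120,420,370); crop(t,"t15",140,145,420,310)
w=imaging.snapshot("wrist"); cv2.imwrite("pics/w15.png",w["image"][:,:,::-1])
E
```

```text
t 38.33 pos [ 0.3523 -0.314   0.2235] rot [-90.    0.1 -76.5] w 0.0472 F [-0.2  0.9  0.5] joints [-49.  -5.  89.   0.  96.  28.] tool d [-0.0763  0.0235  0.1703] n 0.188 roll None
s15 scale 2.4
t15 scale 2.857142857142857
```

View pics/s15.png

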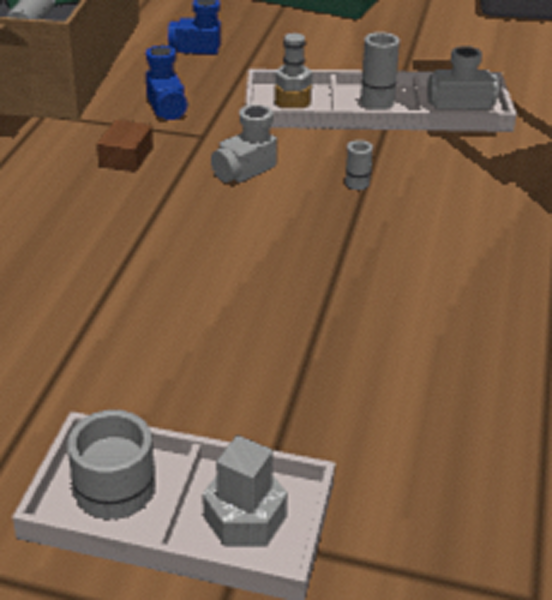

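View pics/t15.png

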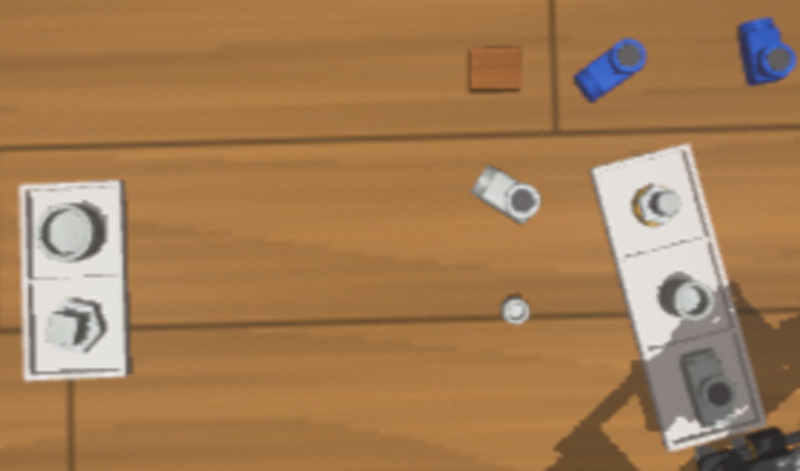

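View pics/w15.png

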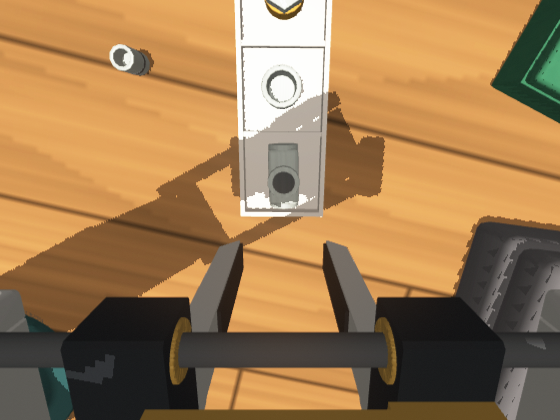

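```bash
python3 - <<'E'
from h import *
t=imaging.snapshot("top"); s=imaging.snapshot("side")
g=lambda p,o,f:[p[0]/f+o[0]-0.3,p[1]/f+o[1]-0.3]
T=lambda p:g(p,(140,145),2.857); S=lambda p:g(p,(190,120),2.4)
for n,a,b,q in [("coupler",(664,202),(295,40),(.4541,-.2896,.2355)),("long",(690,296),(381,42),(.4541,-.2896,.2355)),("tee",(716,393),(466,54),(.4541,-.2896,.2355)),("wide",(70,231),(111,437),(.4852,.2826,.026)),("plug",(67,328),(245,460),(.4852,.2826,.026)),("small",(516,309),(360,147),None),("elbow",(522,202),(257,115),None)]:
    X,r=tri([t,s],[T(a),S(b)]); l=""
    if q:
        d=X[:2]-q[:2]; c,z=np.cos(q[2]),np.sin(q[2]); l=(round(c*d[0]+z*d[1],4),round(-z*d[0]+c*d[1],4))
    print(n,X.round(4),r,"tray frame",l)
print(robot.get_obs()["wrist_force"]); order.close_job()
E
```

```text
coupler [ 0.5408 -0.2659  0.0781] [[0.1, 0.3], [-0.3, 0.0]] tray frame (np.float64(0.0899), np.float64(0.0028))
long [ 0.4556 -0.2861  0.0768] [[0.1, 0.5], [-0.5, 0.0]] tray frame (np.float64(0.0023), np.float64(0.0031))
tee [ 0.3687 -0.3088  0.0634] [[-0.0, -0.1], [0.1, -0.0]] tray frame (np.float64(-0.0875), np.float64(0.0012))
wide [0.5314 0.2786 0.0467] [[-0.1, -0.2], [0.3, 0.0]] tray frame (np.float64(0.0461), np.float64(-0.0052))
plug [0.4424 0.2802 0.0532] [[-0.0, -0.1], [0.3, 0.0]] tray frame (np.float64(-0.0428), np.float64(-0.0013))
small [ 0.4467 -0.1332  0.0401] [[0.1, 0.3], [-0.3, 0.0]] tray frame 
elbow [ 0.5465 -0.1402  0.0561] [[-0.1, -0.2], [0.2, 0.0]] tray frame 
[ 1.6861388   0.64241928 -0.6047203 ]
the job is handed in; nothing more can be done
```

Both kits are made up, and I handed the job in at about 38 s of the 128 s allowed. The three-bay tray holds the tee (near bay), long socket (middle) and coupler (far). The two-bay tray holds the plug (near bay) and wide socket (far).

- **Last checks:** triangulating the tops from the top and side pictures put every thing within about 6 mm of its bay centre. Top heights came out within 3 mm of resting on the 5 mm floor, except the plug, which read about 8 mm low. It read about 4 mm low on the bench too, and all five look upright.
- **Small socket and elbow:** the final pictures show them where they started. I didn't re-measure them separately; I used the same pixel positions as at the start.
- **Arm:** it was clear of everything at hand-in, with only noise-level wrist force.
- **Set-down:** the coupler and long socket were lowered until the wrist force showed floor contact (about 5 N and 3 N). The other three were released within about 2 mm of the floor, by height and without a contact reading, so they may have dropped a millimetre or so.
- **Disagreement:** a tray divider's position in the wrist picture was a few pixels (2–3 mm) off my tray fit, within the clearance.

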